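# Stand the round-bottomed flasks on their cork rings

### The arm

A 6-joint arm with a two-finger parallel gripper is mounted at the origin on the work surface. World frame = base frame: x ahead of the robot, y to its left, z up, the work surface at z = 0. Lengths are in mm, angles in degrees, forces in N, time in s.
With the tool pointing down it reaches from about 300 to 850 mm from the base axis. Payload 4.2 kg.
Tool frame: the origin (TCP) lies between the finger pads; the fingertips stand ahead of it and the grasp point (between the pads) lies 3 mm ahead of it (nose_length is the z of the fingertips in the tool frame, in mm); z points along the fingers, y is the line along which they close (so a half turn about z gives the same grasp; the last joint's range is limited). The gripper opens to 91 mm and grips with 3 to 60 N. Pads are 32 mm wide; open, the fingers measure 118 mm over their backs; the gripper's body (76 mm by 178 mm) begins 60 mm behind the grasp point.
Start: joints at [66.807, 18.312, 89.639, -0, 72.044, -1.146], TCP at [215.843, 532.966, 235.976] pointing down, gripper open.
Joint ranges: [-177.97, 177.97], [-48.28, 115.42], [12.27, 149.76], [-77.06, 257.06], [2.81, 150.46], [-146.56, 146.56]. Speed limits (degrees/s): [147.25, 147.25, 180, 180, 180, 180].

### API

Orientations are given as [roll, pitch, yaw] about the fixed x, y, z axes, in that order (R = Rz(yaw) Ry(pitch) Rx(roll)).
In Python, from workcell import state, grab_frame, camera_params, job_done, nose_length gives the robot as it stands.
- The arm moves only by the tool step_arm, never from a script. Its argument "plan" is a list that holds one entry, the list of rows, each a list of 5 numbers: the shift along the tool's x, y, z in cm, then the turn about the tool's z in rad, then the opening, from 0 (shut) to 1 (fully open). In form: [[[x, y, z, turn, gripper], ...]]. A call has 1 to 20 rows; each row is the pose to reach, as a shift and turn from the pose commanded when the call began, along the tool's axes at that moment; what a row does not reach only later rows make up. A row lasts 1/8 s, in which the tool goes at most 62.5 mm and 10.7 degrees, less where a joint would pass 70% of its speed; a pose out of reach is approached as far as the arm can. A call with a gripper value outside its range is refused whole. The fingers move at their own pace and stop on an object; "newtons" is the grip in N (left out, the last holds). Time passes only in rows, so rows that repeat a pose let the fingers close. It gives the time, the measured TCP pose, the force, the opening and the grip force at its end, in the units of the state.
- state(): the state, without advancing time (a new reading comes with each control period).
- grab_frame(name): name is "scene" or "top" or "wrist"; returns the picture (420x560x3 uint8, blue, green, red); there is no depth.
- camera_params(name): a dict with "camera_matrix" (3x3 intrinsics, pixels), "k1" (the pictures are not rectified: a ray, as slopes to the right and down, at radius r is drawn at 1 + k1 r^2 times it, then the intrinsics apply), "R" (3x3) and "t" (3): a world point X has camera coordinates R X + t; the wrist camera has in their place "mount" (4x4, takes a point from camera to tool coordinates, whose origin is the TCP and whose axes are the flange's). Camera axes: x right, y down, z forward; pixel columns grow to the right and rows downward; lengths in mm; the calibration is good to about 2 mm. A picture is of the moment at which its call begins: read the wrist's pose just before it. camera_params takes no time and is no camera call.
- job_done(): hands the job in; it is judged then, once.
The state is a dict: "time_s": time; "qpos": joint angles; "qvel": joint speeds; "effort": joint torques, N m; "ee_pos": TCP position; "ee_rot": TCP orientation; "force": force on the tool from outside, world axes, zero at the start; "torque": the same for the moment, N m; "gripper_width": finger opening in mm; "gripper_force": force on a finger pad.
Only numpy, scipy, OpenCV 4.12 (cv2) and the standard library are available. Lean on these libraries where they do the work, as an engineer would, in place of code of your own. Each camera call takes 0.05 s, during which the arm holds its last target. There are 200 camera calls.

### The job

Get the glassware ready for the next synthesis: take the four stoppered round-bottomed flasks out of the white rack, one after another, and stand each one upright on the cork ring of its own size, the smallest flask on the smallest ring and so on up to the largest. They are glass, so set them down and do not let them drop; leave the two conical flasks standing where they are.

Things in the scene. Friction and masses are not known exactly. Their poses are not given: they have to be found in the camera images.
- flask_50_center (a point): centre of the ball of the 50 ml round-bottomed flask: clear glass, ball 51 mm across, upright neck 18 mm thick with a yellow stopper equally thick; neck plus stopper, where it is gripped, rise 48 mm above the ball (stopper top 73.5 mm above this point). z: up the neck. Starts neck up in a 40 mm hole of the white rack (220 mm square, 40 mm high, 2 x 2 holes 130 mm apart). Rocks, but rights itself.
- flask_100_center (a point): centre of the ball of the 100 ml round-bottomed flask: clear glass, ball 64 mm across, upright neck 23 mm thick with a blue stopper equally thick; neck plus stopper, where it is gripped, rise 52 mm above the ball (stopper top 84 mm above this point). z: up the neck. Starts neck up in a 40 mm hole of the white rack (220 mm square, 40 mm high, 2 x 2 holes 130 mm apart). Rocks, but rights itself.
- flask_250_center (a point): centre of the ball of the 250 ml round-bottomed flask: clear glass, ball 85 mm across, upright neck 28 mm thick with a green stopper equally thick; neck plus stopper, where it is gripped, rise 60 mm above the ball (stopper top 102.5 mm above this point). z: up the neck. Starts neck up in a 40 mm hole of the white rack (220 mm square, 40 mm high, 2 x 2 holes 130 mm apart). Rocks, but rights itself.
- flask_500_center (a point): centre of the ball of the 500 ml round-bottomed flask: clear glass, ball 105 mm across, upright neck 33 mm thick with a red stopper equally thick; neck plus stopper, where it is gripped, rise 64 mm above the ball (stopper top 116.5 mm above this point). z: up the neck. Starts neck up in a 40 mm hole of the white rack (220 mm square, 40 mm high, 2 x 2 holes 130 mm apart). Rocks, but rights itself.
- ring_50: cork ring for the 50 ml flask, lying flat on the bench, fixed: 60 mm outside diameter, 32 mm hole right through, 25 mm high. Origin: centre of the underside, at bench level; z up. The 50 ml flask seated on it has its ball centre 44.9 mm above this origin.
- ring_100: cork ring for the 100 ml flask, lying flat on the bench, fixed: 85 mm outside diameter, 44 mm hole right through, 30 mm high. Origin: centre of the underside, at bench level; z up. The 100 ml flask seated on it has its ball centre 53.2 mm above this origin.
- ring_250: cork ring for the 250 ml flask, lying flat on the bench, fixed: 110 mm outside diameter, 64 mm hole right through, 30 mm high. Origin: centre of the underside, at bench level; z up. The 250 ml flask seated on it has its ball centre 58 mm above this origin.
- ring_500: cork ring for the 500 ml flask, lying flat on the bench, fixed: 140 mm outside diameter, 84 mm hole right through, 35 mm high. Origin: centre of the underside, at bench level; z up. The 500 ml flask seated on it has its ball centre 66.5 mm above this origin.
- conical_1_center (a point): larger conical (Erlenmeyer) flask, a bystander: flat base 85 mm in diameter, 151 mm tall with its green stopper, neck 34 mm; loose; the point is on its axis, 70 mm above its base
- conical_2_center (a point): smaller conical flask, a bystander: flat base 64 mm in diameter, 116 mm tall with its blue stopper, neck 23 mm; loose; the point is on its axis, 52 mm above its base
Not all that is in view belongs to the job. What is shaped like the ring_500 but blue, purple or red is not meant.

How it is judged (in metres and radians):
At the end, for the whole second after the job is handed in: Every round-bottomed flask sits released and at rest in the cork ring of its own size: ball centre within 10 mm of the ring's axis and within 8 mm of its seated height, neck within 15 degrees of upright; both conical flasks stand upright within 25 mm of where they were (horizontal distance between flask_50_center and ring_50 below 0.01 m and z of flask_50_center in the frame of ring_50 between 0.0369 and 0.0529 m and angle between each of flask_50_center, flask_100_center, flask_250_center, flask_500_center's own z axis and vertical below 0.26 rad and linear speed of each of flask_50, flask_100, flask_250, flask_500 below 0.02 m/s and contact force between each of flask_50, flask_100, flask_250, flask_500 and the fingers below 0.05 N and horizontal distance between flask_100_center and ring_100 below 0.01 m and z of flask_100_center in the frame of ring_100 between 0.0452 and 0.0612 m and horizontal distance between flask_250_center and ring_250 below 0.01 m and z of flask_250_center in the frame of ring_250 between 0.05 and 0.066 m and horizontal distance between flask_500_center and ring_500 below 0.01 m and z of flask_500_center in the frame of ring_500 between 0.0585 and 0.0745 m and distance of each of conical_1_center, conical_2_center from where it was at the start of the episode below 0.025 m and angle between each of conical_1_center, conical_2_center's own z axis and vertical below 0.2 rad); the robot touches nothing.
It fails at once if a flask is let fall: it moves faster than 0.6 m/s while nothing holds it ((linear speed of flask_50 above 0.6 m/s and contact force between flask_50 and the fingers below 0.1 N) or (linear speed of flask_100 above 0.6 m/s and contact force between flask_100 and the fingers below 0.1 N) or (linear speed of flask_250 above 0.6 m/s and contact force between flask_250 and the fingers below 0.1 N) or (linear speed of flask_500 above 0.6 m/s and contact force between flask_500 and the fingers below 0.1 N)).
It fails at once if a conical flask is knocked over or pushed more than 30 mm (distance of any of conical_1_center, conical_2_center from where it was at the start of the episode above 0.03 m or angle between any of conical_1_center, conical_2_center's own z axis and vertical above 0.5 rad).
It also fails if it takes over 128 s, if anything falls off the work surface, if the arm or the gripper's body presses on something with over 40 N, if the wrist force passes 120 N, or if a joint passes its speed limit or range.

## Working session

There is one attempt and no reset: what is moved stays moved. The work goes in short steps, Python scripts to look and compute and a tool call to move; the robot and the scene stay as the last step left them, time stands still between calls to the robot, and variables do not carry over. Pictures are saved under pics/ and viewed, at most 14 in all, crops included, and the job is handed in when it is done.

Besides the shell and the picture viewer there is one more tool, called after "Request:" as name(argument=value, ...), one argument or row to a line, values as JSON. step_arm: Moves the arm, as the interface text tells. Its arguments: {"type":"object","properties":{"plan":{"type":"array","items":{"type":"array","items":{"type":"array","items":{"type":"number"}}}},"newtons":{"type":"number"}},"required":["plan"]}

```bash
mkdir -p pics; python3 - <<'E'
from workcell import *
import cv2
s=state();print(s, nose_length() if callable(nose_length) else nose_length)
for n in("scene","top"):
    cv2.imwrite(f"pics/{n}0.png",grab_frame(n));p=camera_params(n);print(n,p)
print(camera_params("wrist"))
E
```

```text
{'time_s': 0.0, 'qpos': array([ 6.68069775e+01,  1.83532344e+01,  8.97063293e+01,  2.36714368e-05,
        7.20448104e+01, -1.14555622e+00]), 'qvel': array([-0.03398847,  0.03391811, -0.05440963,  0.01581485,  0.02715293,
        0.03519261]), 'effort': array([-3.37412994e-04, -4.12457013e+01, -2.31975013e+01,  7.27580767e-02,
        4.56264953e-02, -1.32652704e-04]), 'ee_pos': array([215.65134475, 532.52228827, 235.10480564]), 'ee_rot': array([-1.79895647e+02, -2.10918676e-03,  1.57952524e+02]), 'force': array([ 0.05326756,  0.44686165, -0.06172316]), 'torque': array([ 0.04203401,  0.04964889, -0.03530614]), 'gripper_force': 0.0, 'gripper_width': 91.4288586442892} 22.0
scene {'camera_matrix': array([[447.03178179,   0.        , 281.64176635],
       [  0.        , 447.03178179, 206.80193041],
       [  0.        ,   0.        ,   1.        ]]), 'k1': -0.051444523012646626, 'R': array([[ 0.82376555,  0.56687171,  0.00817248],
       [ 0.48637598, -0.69923748, -0.52393259],
       [-0.29128806,  0.43557251, -0.85172053]]), 't': array([-316.56026409, -227.87619491, 1396.83517144])}
to
[... 264 characters left out ...]
[-0.9959522 , -0.02858152, -0.08521917],
       [ 0.08493399,  0.01104989, -0.99632531]]), 't': array([ -78.22348637,  408.77189695, 1390.85615413])}
{'camera_matrix': array([[371.92087699,   0.        , 277.5226056 ],
       [  0.        , 371.92087699, 206.36104569],
       [  0.        ,   0.        ,   1.        ]]), 'k1': -0.0678115192219187, 'mount': array([[-2.15805959e-04, -9.63229526e-01, -2.68679799e-01,
         7.52666968e+01],
       [ 9.99999965e-01, -1.66530939e-04, -2.06187568e-04,
        -5.45786264e-01],
       [ 1.53862455e-04, -2.68679834e-01,  9.63229528e-01,
        -1.48205592e+02],
       [ 0.00000000e+00,  0.00000000e+00,  0.00000000e+00,
         1.00000000e+00]])}
```

View pics/scene0.png

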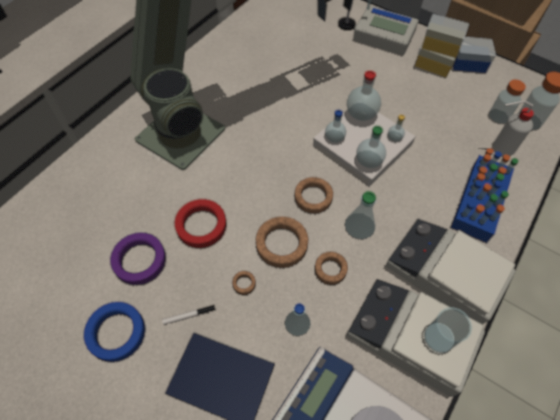

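View pics/top0.png

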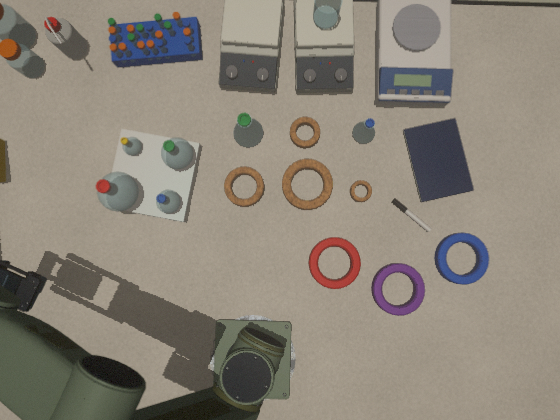

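The four cork rings in the top view are at (361,191), (305,131), (244,186) and (307,184), for 50, 100, 250 and 500 respectively. The stoppers are yellow (124,142), blue (162,199), green (169,146) and red (103,187). The conical flasks are at (248,130) and (364,132). The red, purple and blue rings are decoys, since the one meant is cork-coloured.

```bash
cat > h.py <<'E'
from workcell import *
import cv2, numpy as np
from scipy.spatial.transform import Rotation as Ro
def cam(n,s=None):
    p=camera_params(n)
    if n=="wrist":
        T=np.eye(4);T[:3,:3]=Ro.from_euler("xyz",s["ee_rot"],degrees=True).as_matrix();T[:3,3]=s["ee_pos"]
        M=T@p["mount"];R=M[:3,:3].T;return p["camera_matrix"],p["k1"],R,-R@M[:3,3]
    return p["camera_matrix"],p["k1"],p["R"],p["t"]
def ray(c,uv):
    K,k,R,t=c
    n=cv2.undistortPoints(np.array([[uv]],float),K,np.array([k,0,0,0,0.]))[0,0]
    return -R.T@t,R.T@np.array([n[0],n[1],1])
def onz(c,uv,z):
    o,d=ray(c,uv);return o+d*(z-o[2])/d[2]
def tri(rays):
    A=0;b=0
    for o,d in rays:
        d=d/np.linalg.norm(d);P=np.eye(3)-np.outer(d,d);A=A+P;b=b+P@o
    x=np.linalg.solve(A,b)
    return x,max(np.linalg.norm(np.cross(x-o,d/np.linalg.norm(d))) for o,d in rays)
def mask(im,lo,hi):
    return cv2.inRange(cv2.cvtColor(im,cv2.COLOR_BGR2HSV),lo,hi)
def blobs(m,amin):
    n,l,st,c=cv2.connectedComponentsWithStats(m)
    return [(c[i],st[i],(l==i).astype(np.uint8)) for i in range(1,n) if st[i,4]>=amin]
E
python3 - <<'E'
from h import *
HT={50:25,100:30,250:30,500:35}; GT={"top":{50:(361,191),100:(305,131),250:(244,186),500:(307,184)},"scene":{50:(244,282),100:(331,267),250:(314,195),500:(282,241)}}
col={"y50":((18,120,90),(33,255,255)),"b100":((100,110,50),(125,255,255)),"g250":((50,90,40),(85,255,255)),"r500":((170,130,70),(180,255,255))}
for n in("scene","top"):
    im=cv2.imread(f"pics/{n}0.png");c=cam(n)
    m=cv2.morphologyEx(mask(im,(5,70,60),(20,255,255)),cv2.MORPH_CLOSE,np.ones((3,3)))
    for cc,st,mm in blobs(m,150):
        for k,g in GT[n].items():
            if np.hypot(*(cc-g))<9:
                pts=cv2.findContours(mm,cv2.RETR_EXTERNAL,cv2.CHAIN_APPROX_NONE)[0][0][:,0]
                w=np.array([onz(c,p,HT[k]/2)[:2] for p in pts.astype(float)],np.float32)
                (x,y),(a,b),_=cv2.fitEllipse(w);print(n,"ring",k,cc.round(1),round(x,1),round(y,1),"dia",round(a),round(b))
    for k,(lo,hi) in col.items():
        print(n,k,[(b[0].round(1).tolist(),int(b[1][4])) for b in blobs(mask(im,lo,hi),12)][:14])
E
```

```text
scene ring 250 [313.4 194.5] 466.5 38.7 dia 107 119
scene ring 500 [281.5 241.3] 476.8 -135.4 dia 137 148
scene ring 100 [330.6 267.4] 623.5 -125.4 dia 82 89
scene ring 50 [243.4 282.4] 463.2 -285.1 dia 55 62
scene y50 [([400.9, 117.2], 21)]
scene b100 [([391.1, 15.0], 148), ([470.5, 65.4], 319), ([338.1, 113.3], 31), ([497.5, 154.3], 27), ([476.2, 208.2], 1648), ([487.6, 165.7], 17), ([502.2, 183.8], 232), ([113.5, 331.4], 1609), ([299.0, 308.5], 62), ([327.3, 387.4], 857), ([310.9, 384.0], 16), ([302.4, 397.5], 25)]
scene g250 [([376.9, 130.4], 51), ([514.0, 161.1], 21), ([493.2, 167.0], 46), ([499.7, 176.4], 35), ([503.8, 194.1], 32), ([368.4, 197.4], 108), ([493.2, 197.6], 52)]
scene r500 []
top ring 100 [304.5 131.9] 625.0 -124.0 dia 83 87
top ring 500 [307.1 183.6] 479.2 -134.5 dia 138 140
top ring 250 [243.6 186.1] 468.0 40.2 dia 108 110
top ring 50 [360.6 190.7] 464.7 -283.2 dia 58 60
top y50 [([124.0, 140.6], 39)]
top b100 [([160.8, 39.6], 1753), ([111.9, 38.1], 38), ([369.5, 122.6], 50), ([160.8, 198.3], 48), ([462.7, 258.3], 1061)]
top g250 [([157.4, 16.6], 30), ([111.0, 20.9], 34), ([167.0, 24.3], 40), ([139.2, 26.8], 38), ([130.7, 36.3], 37), ([243.7, 119.1], 127), ([168.5, 145.4], 81)]
top r500 []
```

Ring centres agree between the two views to about 2 mm, and the diameters match. Next are the stoppers and conical flasks.

```bash
python3 - <<'E'
from h import *
S={50:((124,140.6),(400.9,117.2),129.3-10),100:((160.8,198.3),(338.1,113.3),149-10),250:((168.5,145.4),(376.9,130.4),180-10),"c1":((243.7,119.1),(368.4,197.4),140),"c2":((369.5,122.6),(299,308.5),106)}
r=[]
for n in("top","scene"):
    im=cv2.imread(f"pics/{n}0.png");m=mask(im,(0,120,60),(6,255,255))|mask(im,(168,120,60),(180,255,255))
    g=(103,187) if n=="top" else (370,77)
    r.append(min(blobs(m,20),key=lambda b:np.hypot(*(b[0]-g)))[0])
S[500]=(r[0],r[1],195)
for k,(a,b,z) in S.items():
    x,e=tri([ray(cam("top"),a),ray(cam("scene"),b)])
    print(k,x.round(1),"err",round(e,1),"nominal z",z,onz(cam("top"),a,z)[:2].round(1),onz(cam("scene"),b,z)[:2].round(1))
E
```

```text
50 [563.8 344.6 121.2] err 0.8 nominal z 119.30000000000001 [564.9 345.7] [562.7 345.8]
100 [414.8 237.  139. ] err 0.9 nominal z 139 [415.5 237.6] [414.2 236.3]
250 [543.8 216.3 170.6] err 1.4 nominal z 170 [545.1 217.3] [542.7 215.7]
c1 [622.7  34.5 142.1] err 1.4 nominal z 140 [624.4  35.5] [621.3  34.9]
c2 [ 631.8 -291.   107.1] err 1.1 nominal z 106 [ 632.9 -290.5] [ 630.8 -291.4]
500 [435.5 365.7 196.4] err 1.1 nominal z 195 [436.6 367. ] [434.2 366.3]
```

```bash
cat >> h.py <<'E'
def go(*targets):
    s=state();Rm=Ro.from_euler("xyz",s["ee_rot"],degrees=True).as_matrix()
    print("at",s["ee_pos"].round(1),"yaw",s["ee_rot"].round(1),"F",s["force"].round(1),"w",round(s["gripper_width"],1),"gf",round(s["gripper_force"],1),"t",round(s["time_s"],2))
    yaw=np.radians(s["ee_rot"][2]);Rm=Ro.from_euler("xyz",[np.pi,0,yaw]).as_matrix()
    for t in targets: print(t,"->cm",(Rm.T@(np.array(t)-s["ee_pos"])/10).round(2))
E
python3 -c "
from h import *
go((564,345,265),(564,345,112),(564,345,290))"
```

```text
at [215.7 532.6 235.2] yaw [-179.9   -0.   158. ] F [ 0.3  0.5 -0.2] w 91.1 gf 0.0 t 0.1
(564, 345, 265) ->cm [-39.32  -4.31  -2.98]
(564, 345, 112) ->cm [-39.32  -4.31  12.32]
(564, 345, 290) ->cm [-39.32  -4.31  -5.48]
```

Request:
step_arm(
  plan=[
    [[0, 0, -1.5, 0, 1], [-1.5, -0.2, -3, 0, 1], [-4.5, -0.5, -3, 0, 1], [-8.5, -0.9, -3, 0, 1], [-13, -1.4, -3, 0, 1], [-18, -2, -3, 0, 1], [-23, -2.5, -3, 0, 1], [-28, -3.1, -3, 0, 1], [-32.5, -3.6, -3, 0, 1], [-36, -3.9, -3, 0, 1], [-38.5, -4.2, -3, 0, 1], [-39.3, -4.3, -3, 0, 1], [-39.3, -4.3, -3, 0, 1], [-39.3, -4.3, -3, 0, 1]],
  ],
)

```text
time_s: 1.85
ee_pos: [563.0, 346.3, 266.2]
ee_rot: [180.0, -0.0, 158.0]
force: [-0.6, -0.6, -0.5]
gripper_width: 91.1
gripper_force: 0.0
```

```bash
python3 - <<'E'
from h import *
go((564,345,112))
im=grab_frame("wrist");cv2.imwrite("pics/w1.png",im)
E
```

```text
at [563.  346.3 266.2] yaw [180.  -0. 158.] F [-0.6 -0.6 -0.5] w 91.1 gf 0.0 t 1.85
(564, 345, 112) ->cm [-0.14 -0.08 15.42]
```

View pics/w1.png

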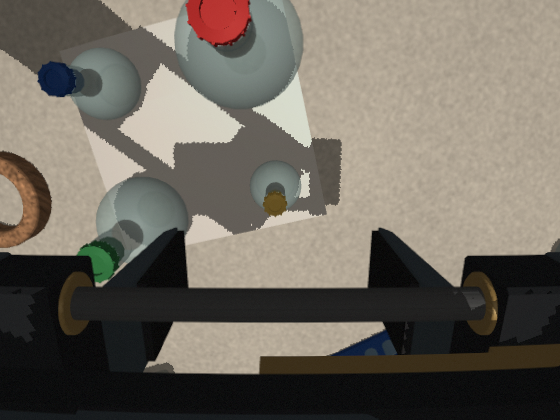

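The wrist view shows the yellow stopper at (275,204), centred between the fingers, with green at (97,262), red at (220,14) and blue at (58,79). I'll check all four against the earlier triangulation.

```bash
python3 - <<'E'
from h import *
c=cam("wrist",state())
for u,z in(((275,203),124),((97,262),175),((220,14),200),((58,79),144)):print(onz(c,u,z).round(1))
E
```

```text
[564.7 342.8 124. ]
[544.9 214.6 175. ]
[438.3 363.  200. ]
[417.3 236.1 144. ]
```

Request:
step_arm(
  plan=[
    [[-0.1, -0.1, 1, 0, 1], [-0.1, -0.1, 3, 0, 1], [-0.1, -0.1, 6, 0, 1], [-0.1, -0.1, 9, 0, 1], [-0.1, -0.1, 11.5, 0, 1], [-0.1, -0.1, 13.5, 0, 1], [-0.1, -0.1, 14.8, 0, 1], [-0.1, -0.1, 15.4, 0, 1], [-0.1, -0.1, 15.4, 0, 1]],
  ],
)

```text
time_s: 3.02
ee_pos: [564.5, 344.4, 111.9]
ee_rot: [180.0, -0.0, 158.0]
force: [0.1, -0.4, -0.4]
gripper_width: 91.2
gripper_force: 0.0
```

Request:
step_arm(
  plan=[
    [[0, 0, 0, 0, 0.5], [0, 0, 0, 0, 0.3], [0, 0, 0, 0, 0.2], [0, 0, 0, 0, 0], [0, 0, 0, 0, 0], [0, 0, 0, 0, 0], [0, 0, 0, 0, 0], [0, 0, -0.3, 0, 0], [0, 0, -1, 0, 0], [0, 0, -2, 0, 0], [0, 0, -2, 0, 0]],
  ],
  newtons=20,
)

```text
time_s: 4.4
ee_pos: [565.2, 344.7, 133.5]
ee_rot: [179.9, 0.1, 158.0]
force: [0.6, 0.2, -1.1]
gripper_width: 17.6
gripper_force: 20.0
```

```bash
python3 -c "
from h import *
go((564,344,285),(464,-284,285),(464,-284,101.4))"
```

```text
at [565.2 344.7 133.5] yaw [1.799e+02 1.000e-01 1.580e+02] F [ 0.6  0.2 -1.1] w 17.6 gf 20.0 t 4.4
(564, 344, 285) ->cm [  0.08  -0.11 -15.15]
(464, -284, 285) ->cm [-14.22 -62.07 -15.15]
(464, -284, 101.4) ->cm [-14.22 -62.07   3.21]
```

Request:
step_arm(
  plan=[
    [[0, 0, -1.5, 0, 0], [0, 0, -4, 0, 0], [0, 0, -7.5, 0, 0], [0, 0, -11, 0, 0], [0, 0, -13.8, 0, 0], [-0.2, -1, -15, 0, 0], [-0.7, -3, -15.2, 0, 0], [-1.4, -6, -15.2, 0, 0], [-2.3, -10, -15.2, 0, 0], [-3.2, -14, -15.2, 0, 0], [-4.1, -18, -15.2, 0, 0], [-5, -22, -15.2, 0, 0], [-6, -26, -15.2, 0, 0], [-6.9, -30, -15.2, 0, 0], [-7.8, -34, -15.2, 0, 0], [-8.7, -38, -15.2, 0, 0], [-9.6, -42, -15.2, 0, 0], [-10.5, -46, -15.2, 0, 0], [-11.4, -50, -15.2, 0, 0], [-12.1, -53, -15.2, 0, 0]],
  ],
)

```text
time_s: 6.9
ee_pos: [475.3, -194.3, 282.5]
ee_rot: [-180.0, -0.2, 157.9]
force: [-0.2, -0.1, -0.8]
gripper_width: 17.8
gripper_force: 20.0
```

Request:
step_arm(
  plan=[
    [[-0.7, -3, 0, 0, 0], [-1.2, -5.5, 0, 0, 0], [-1.7, -7.5, 0, 0, 0], [-2, -8.7, 1, 0, 0], [-2.1, -9.1, 3, 0, 0], [-2.1, -9.1, 6, 0, 0], [-2.1, -9.1, 9, 0, 0], [-2.1, -9.1, 11, 0, 0], [-2.1, -9.1, 12, 0, 0], [-2.1, -9.1, 12, 0, 0]],
  ],
)

```text
time_s: 8.15
ee_pos: [462.6, -284.2, 163.2]
ee_rot: [180.0, -0.1, 158.0]
force: [0.5, -0.3, -0.7]
gripper_width: 18.0
gripper_force: 20.0
```

```bash
python3 - <<'E'
from h import *
go((464,-284,104),(464,-284,101.4))
cv2.imwrite("pics/w2.png",grab_frame("wrist"))
E
```

```text
at [ 462.6 -284.2  163.2] yaw [ 1.80e+02 -1.00e-01  1.58e+02] F [ 0.5 -0.3 -0.7] w 18.0 gf 20.0 t 8.15
(464, -284, 104) ->cm [-0.12  0.07  5.92]
(464, -284, 101.4) ->cm [-0.12  0.07  6.18]
```

View pics/w2.png

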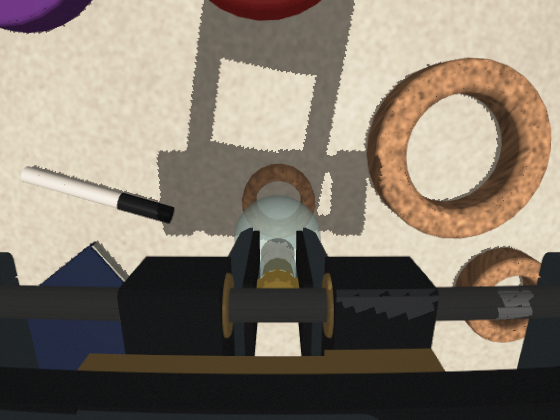

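The wrist view shows the 50 ml flask upright in the fingers at (278,230). It is in line with the small cork ring centred near (279,200), so I'll lower it.

Request:
step_arm(
  plan=[
    [[-0.1, 0, 1.5, 0, 0], [-0.1, 0.1, 3.5, 0, 0], [-0.1, 0.1, 5, 0, 0], [-0.1, 0.1, 5.6, 0, 0], [-0.1, 0.1, 5.9, 0, 0], [-0.1, 0.1, 6.1, 0, 0], [-0.1, 0.1, 6.1, 0, 0], [-0.1, 0.1, 6.1, 0, 0]],
  ],
)

```text
time_s: 9.2
ee_pos: [464.6, -284.2, 103.4]
ee_rot: [-180.0, 0.1, 158.0]
force: [0.0, 0.2, 0.0]
gripper_width: 17.5
gripper_force: 20.0
```

Request:
step_arm(
  plan=[
    [[0, 0, 0.1, 0, 0], [0, 0, 0.2, 0, 0], [0, 0, 0.2, 0, 0], [0, 0, 0.2, 0, 0]],
  ],
)

```text
time_s: 9.7
ee_pos: [464.8, -284.4, 102.9]
ee_rot: [-180.0, 0.1, 158.0]
force: [-2.1, 0.9, 11.8]
gripper_width: 17.7
gripper_force: 20.0
```

Request:
step_arm(
  plan=[
    [[0, 0, -0.1, 0, 0.25], [0, 0, -0.1, 0, 0.35], [0, 0, -0.1, 0, 0.6], [0, 0, -0.1, 0, 1], [0, 0, -0.1, 0, 1], [0, 0, -0.5, 0, 1], [0, 0, -2, 0, 1], [0, 0, -4.5, 0, 1], [0, 0, -8, 0, 1], [0, 0, -11, 0, 1], [0, 0, -12.8, 0, 1], [0, 0, -13.5, 0, 1], [0, 0, -13.5, 0, 1]],
  ],
)

```text
time_s: 11.32
ee_pos: [464.3, -284.1, 236.4]
ee_rot: [-180.0, 0.1, 157.9]
force: [0.6, -0.9, -0.1]
gripper_width: 90.9
gripper_force: 0.0
```

```bash
python3 - <<'E'
from h import *
go((415,237,240))
cv2.imwrite("pics/w3.png",grab_frame("wrist"))
E
```

```text
at [ 464.3 -284.1  236.4] yaw [-1.800e+02  1.000e-01  1.579e+02] F [ 0.6 -0.9 -0.1] w 90.9 gf 0.0 t 11.32
(415, 237, 240) ->cm [24.14 46.44 -0.36]
```

View pics/w3.png

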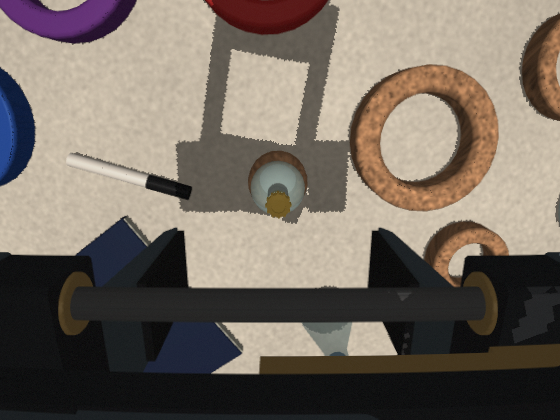

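The 50 ml flask is seated, with its stopper at (278,205) above the ring at (278,183). Next is the 100 ml flask.

Request:
step_arm(
  plan=[
    [[0.5, 1, 0, 0, 1], [1.6, 3, 0, 0, 1], [3.2, 6.2, 0, 0, 1], [5.3, 10.2, 0, 0, 1], [7.4, 14.2, 0, 0, 1], [9.5, 18.2, 0, 0, 1], [11.6, 22.2, 0, 0, 1], [13.7, 26.3, 0, 0, 1], [15.8, 30.3, 0, 0, 1], [17.9, 34.4, 0, 0, 1], [19.9, 38.4, 0, 0, 1], [21.7, 41.9, 0, 0, 1], [23.1, 44.5, 0, 0, 1], [23.8, 46, 1, 0, 1], [24.1, 46.4, 3, 0, 1], [24.1, 46.4, 5.5, 0, 1], [24.1, 46.4, 7.5, 0, 1], [24.1, 46.4, 7.5, 0, 1]],
  ],
)

```text
time_s: 13.62
ee_pos: [413.3, 235.6, 159.1]
ee_rot: [-179.8, -0.2, 158.0]
force: [0.6, 0.0, 0.4]
gripper_width: 91.3
gripper_force: 0.0
```

```bash
python3 -c "
from h import *
go((416,237,130))"
```

```text
at [413.3 235.6 159.1] yaw [-179.8   -0.2  158. ] F [0.6 0.  0.4] w 91.3 gf 0.0 t 13.62
(416, 237, 130) ->cm [-0.2   0.23  2.91]
```

Request:
step_arm(
  plan=[
    [[-0.2, 0.2, 1, 0, 1], [-0.2, 0.2, 2.2, 0, 1], [-0.2, 0.2, 2.9, 0, 1], [-0.2, 0.2, 2.9, 0, 0.5], [-0.2, 0.2, 2.9, 0, 0.35], [-0.2, 0.2, 2.9, 0, 0.25], [-0.2, 0.2, 2.9, 0, 0], [-0.2, 0.2, 2.9, 0, 0], [-0.2, 0.2, 2.9, 0, 0], [-0.2, 0.2, 2.9, 0, 0], [-0.2, 0.2, 2.9, 0, 0], [-0.2, 0.2, 2.6, 0, 0], [-0.2, 0.2, 2, 0, 0], [-0.2, 0.2, 1, 0, 0], [-0.2, 0.2, 1, 0, 0]],
  ],
  newtons=25,
)

```text
time_s: 15.5
ee_pos: [418.4, 238.0, 152.1]
ee_rot: [179.9, 0.1, 158.0]
force: [0.0, -0.5, 0.2]
gripper_width: 22.4
gripper_force: 24.9
```

```bash
python3 -c "
from h import *
go((416,237,265),(624.5,-124.5,265),(624.5,-124.5,118))"
```

```text
at [418.4 238.  152.1] yaw [1.799e+02 1.000e-01 1.580e+02] F [ 0.  -0.5  0.2] w 22.4 gf 24.9 t 15.5
(416, 237, 265) ->cm [  0.19  -0.19 -11.29]
(624.5, -124.5, 265) ->cm [-32.71 -25.87 -11.29]
(624.5, -124.5, 118) ->cm [-32.71 -25.87   3.41]
```

Request:
step_arm(
  plan=[
    [[0, 0, -1.5, 0, 0], [0, 0, -4, 0, 0], [0, 0, -7, 0, 0], [0, 0, -9.8, 0, 0], [-0.6, -0.5, -11, 0, 0], [-1.9, -1.5, -11.3, 0, 0], [-4, -3.2, -11.3, 0, 0], [-6.8, -5.4, -11.3, 0, 0], [-9.8, -7.8, -11.3, 0, 0], [-12.8, -10.1, -11.3, 0, 0], [-15.8, -12.5, -11.3, 0, 0], [-18.8, -14.9, -11.3, 0, 0], [-21.8, -17.2, -11.3, 0, 0], [-24.8, -19.6, -11.3, 0, 0], [-27.6, -21.8, -11.3, 0, 0], [-30, -23.7, -11.3, 0, 0], [-31.8, -25.1, -11.3, 0, 0], [-32.6, -25.8, -10.3, 0, 0], [-32.7, -25.9, -8.3, 0, 0], [-32.7, -25.9, -5.3, 0, 0]],
  ],
)

```text
time_s: 18.0
ee_pos: [623.5, -125.1, 203.1]
ee_rot: [180.0, 0.0, 158.0]
force: [-0.7, -0.1, -1.9]
gripper_width: 22.9
gripper_force: 24.9
```

Request:
step_arm(
  plan=[
    [[0, 0, 2, 0, 0], [0, 0, 3.5, 0, 0], [0, 0, 4.5, 0, 0], [0, 0, 5, 0, 0], [0, 0, 5, 0, 0]],
  ],
)

```text
time_s: 18.62
ee_pos: [623.7, -125.2, 154.0]
ee_rot: [180.0, 0.0, 158.0]
force: [0.0, 0.3, -0.7]
gripper_width: 22.5
gripper_force: 24.9
```

```bash
python3 - <<'E'
from h import *
go((624.5,-124.5,118))
cv2.imwrite("pics/w4.png",grab_frame("wrist"))
E
```

```text
at [ 623.7 -125.2  154. ] yaw [180.   0. 158.] F [ 0.   0.3 -0.7] w 22.5 gf 24.9 t 18.62
(624.5, -124.5, 118) ->cm [-0.05  0.1   3.6 ]
```

View pics/w4.png

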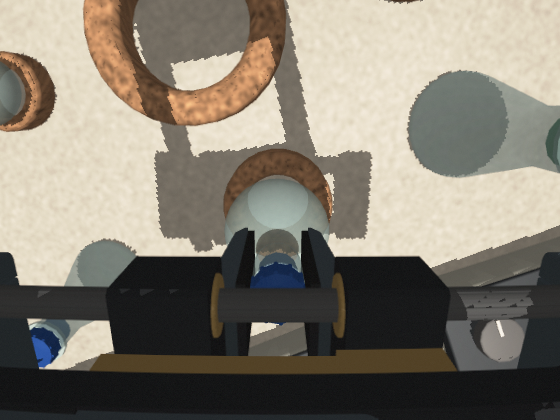

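The 100 ml flask (278,215) hangs upright over its ring (277,195). I'll lower it until it touches.

Request:
step_arm(
  plan=[
    [[0, 0.1, 1, 0, 0], [0, 0.1, 2.2, 0, 0], [0, 0.1, 2.9, 0, 0], [0, 0.1, 3.2, 0, 0], [0, 0.1, 3.4, 0, 0], [0, 0.1, 3.5, 0, 0], [0, 0.1, 3.5, 0, 0], [0, 0.1, 3.5, 0, 0]],
  ],
)

```text
time_s: 19.68
ee_pos: [625.1, -124.9, 120.9]
ee_rot: [180.0, 0.2, 158.0]
force: [-0.8, -0.8, 6.5]
gripper_width: 22.5
gripper_force: 25.0
```

Request:
step_arm(
  plan=[
    [[0, 0, 0.1, 0, 0], [0, 0, 0.1, 0, 0], [0, 0, 0, 0, 0.3], [0, 0, 0, 0, 0.4], [0, 0, 0, 0, 0.6], [0, 0, 0, 0, 1], [0, 0, 0, 0, 1], [0, 0, -0.5, 0, 1], [0, 0, -2, 0, 1], [0, 0, -4.5, 0, 1], [0, 0, -8, 0, 1], [0, 0, -11, 0, 1], [0, 0, -13, 0, 1], [0, 0, -13.5, 0, 1], [0, 0, -13.5, 0, 1]],
  ],
)

```text
time_s: 21.55
ee_pos: [623.8, -124.3, 254.2]
ee_rot: [180.0, 0.0, 158.0]
force: [0.3, 0.4, -0.6]
gripper_width: 91.3
gripper_force: 0.0
```

```bash
python3 - <<'E'
from h import *
go((437,365.5,255),(437,365.5,183))
c=cam("wrist",state());im=grab_frame("wrist")
m=mask(im,(100,110,40),(125,255,255))
print([(b[0].round(1),b[1][4],onz(c,b[0],53.2+74).round(1)) for b in blobs(m,60)])
E
```

```text
at [ 623.8 -124.3  254.2] yaw [180.   0. 158.] F [ 0.3  0.4 -0.6] w 91.3 gf 0.0 t 21.55
(437, 365.5, 255) ->cm [35.7  38.38 -0.08]
(437, 365.5, 183) ->cm [35.7  38.38  7.12]
[(array([276.3, 210.7]), np.int32(762), array([ 627.9, -127.5,  127.2])), (array([ 14.6, 237.7]), np.int32(1037), array([ 569. , -334.7,  127.2])), (array([103.6, 274. ]), np.int32(408), array([ 624.8, -280.1,  127.2])), (array([151.4, 367.3]), np.int32(138), array([ 721.3, -286.3,  127.2]))]
```

The 100 ml flask is seated. Next is the 500 ml flask.

Request:
step_arm(
  plan=[
    [[0.7, 0.8, 0, 0, 1], [2, 2.2, 0, 0, 1], [4.2, 4.5, 0, 0, 1], [6.9, 7.4, 0, 0, 1], [9.7, 10.4, 0, 0, 1], [12.5, 13.4, 0, 0, 1], [15.3, 16.4, 0, 0, 1], [18.1, 19.5, 0, 0, 1], [20.9, 22.5, 0, 0, 1], [23.7, 25.5, 0, 0, 1], [26.5, 28.5, 0, 0, 1], [29.3, 31.5, 0, 0, 1], [31.9, 34.3, 0, 0, 1], [34, 36.5, 0, 0, 1], [35.3, 38, 0, 0, 1], [35.7, 38.4, 0, 0, 1], [35.7, 38.4, 1, 0, 1], [35.7, 38.4, 3, 0, 1], [35.7, 38.4, 4, 0, 1], [35.7, 38.4, 4, 0, 1]],
  ],
)

```text
time_s: 24.1
ee_pos: [437.1, 364.7, 213.0]
ee_rot: [-179.9, -0.1, 157.9]
force: [0.2, 0.5, -0.1]
gripper_width: 91.1
gripper_force: 0.0
```

```bash
python3 -c "
from h import *
go((437,365.5,183))"
```

```text
at [437.1 364.7 213. ] yaw [-1.799e+02 -1.000e-01  1.579e+02] F [ 0.2  0.5 -0.1] w 91.1 gf 0.0 t 24.1
(437, 365.5, 183) ->cm [0.04 0.07 3.  ]
```

Request:
step_arm(
  plan=[
    [[0, 0.1, 1, 0, 1], [0, 0.1, 2.3, 0, 1], [0, 0.1, 3, 0, 1], [0, 0.1, 3, 0, 0.6], [0, 0.1, 3, 0, 0.45], [0, 0.1, 3, 0, 0.35], [0, 0.1, 3, 0, 0], [0, 0.1, 3, 0, 0], [0, 0.1, 3, 0, 0], [0, 0.1, 3, 0, 0], [0, 0.1, 3, 0, 0], [0, 0.1, 2.7, 0, 0], [0, 0.1, 2, 0, 0], [0, 0.1, 1, 0, 0], [0, 0.1, 1, 0, 0]],
  ],
  newtons=40,
)

```text
time_s: 25.98
ee_pos: [438.2, 367.1, 205.2]
ee_rot: [179.9, 0.1, 158.0]
force: [0.4, -0.3, -3.0]
gripper_width: 32.5
gripper_force: 39.8
```

```bash
python3 -c "
from h import *
go((437,365.5,260),(478.5,-135,260),(478.5,-135,161))"
```

```text
at [438.2 367.1 205.2] yaw [1.799e+02 1.000e-01 1.580e+02] F [ 0.4 -0.3 -3. ] w 32.5 gf 39.8 t 25.98
(437, 365.5, 260) ->cm [ 0.05 -0.19 -5.48]
(478.5, -135, 260) ->cm [-22.59 -45.03  -5.48]
(478.5, -135, 161) ->cm [-22.59 -45.03   4.42]
```

Request:
step_arm(
  plan=[
    [[0, 0, -1.2, 0, 0], [0, 0, -3, 0, 0], [0, 0, -4.8, 0, 0], [0, 0, -5.5, 0, 0], [-0.5, -1, -5.5, 0, 0], [-1.4, -2.8, -5.5, 0, 0], [-2.8, -5.6, -5.5, 0, 0], [-4.5, -9, -5.5, 0, 0], [-6.2, -12.4, -5.5, 0, 0], [-7.9, -15.8, -5.5, 0, 0], [-9.6, -19.2, -5.5, 0, 0], [-11.3, -22.6, -5.5, 0, 0], [-13, -26, -5.5, 0, 0], [-14.7, -29.4, -5.5, 0, 0], [-16.4, -32.8, -5.5, 0, 0], [-18.1, -36.1, -5.5, 0, 0], [-19.7, -39.3, -5.5, 0, 0], [-21.1, -42, -5.5, 0, 0], [-22.1, -44, -5.5, 0, 0], [-22.6, -45, -5.5, 0, 0]],
  ],
)

```text
time_s: 28.48
ee_pos: [476.8, -137.0, 258.3]
ee_rot: [-180.0, -0.1, 157.8]
force: [0.6, 0.2, -3.2]
gripper_width: 32.2
gripper_force: 39.8
```

Request:
step_arm(
  plan=[
    [[0, 0, 1, 0, 0], [0, 0, 3, 0, 0], [0, 0, 5, 0, 0], [0, 0, 6, 0, 0], [0, 0, 6.5, 0, 0], [0, 0, 6.5, 0, 0]],
  ],
)

```text
time_s: 29.22
ee_pos: [478.2, -135.1, 194.0]
ee_rot: [180.0, 0.0, 158.0]
force: [-0.1, 0.6, -3.1]
gripper_width: 32.3
gripper_force: 39.8
```

```bash
python3 - <<'E'
from h import *
go((478.5,-135,161))
cv2.imwrite("pics/w5.png",grab_frame("wrist"))
E
```

```text
at [ 478.2 -135.1  194. ] yaw [180.   0. 158.] F [-0.1  0.6 -3.1] w 32.3 gf 39.8 t 29.23
(478.5, -135, 161) ->cm [-0.02  0.02  3.3 ]
```

View pics/w5.png

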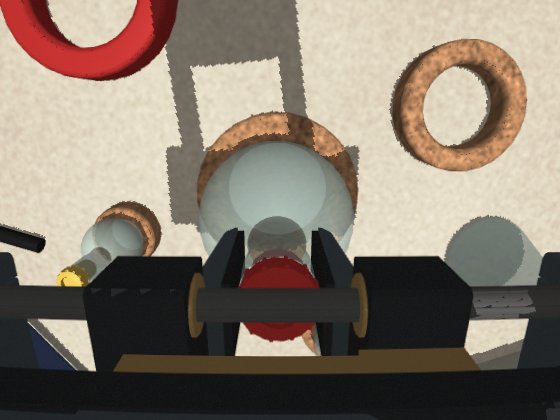

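The 500 ml flask (277,200) is centred over its ring (278,190). I'll lower it.

Request:
step_arm(
  plan=[
    [[0, 0, 0.8, 0, 0], [0, 0, 1.8, 0, 0], [0, 0, 2.5, 0, 0], [0, 0, 2.8, 0, 0], [0, 0, 3, 0, 0], [0, 0, 3.1, 0, 0], [0, 0, 3.2, 0, 0], [0, 0, 3.2, 0, 0]],
  ],
)

```text
time_s: 30.28
ee_pos: [478.9, -135.3, 162.9]
ee_rot: [179.9, 0.1, 157.9]
force: [0.7, 2.1, 4.3]
gripper_width: 32.4
gripper_force: 39.9
```

Request:
step_arm(
  plan=[
    [[0, 0, 0.1, 0, 0], [0, 0, 0.1, 0, 0], [0, 0, 0.1, 0, 0.4], [0, 0, 0, 0, 0.5], [0, 0, 0, 0, 0.7], [0, 0, 0, 0, 1], [0, 0, 0, 0, 1], [0, 0, -0.5, 0, 1], [0, 0, -2, 0, 1], [0, 0, -4.5, 0, 1], [0, 0, -7, 0, 1], [0, 0, -8.5, 0, 1], [0, 0, -9, 0, 1], [0, 0, -9, 0, 1]],
  ],
)

```text
time_s: 32.02
ee_pos: [478.0, -135.3, 251.8]
ee_rot: [180.0, -0.0, 158.0]
force: [-0.2, 0.4, 0.8]
gripper_width: 90.9
gripper_force: 0.0
```

```bash
python3 - <<'E'
from h import *
go((544.5,216,240),(544.5,216,158))
cv2.imwrite("pics/w6.png",grab_frame("wrist"))
E
```

```text
at [ 478.  -135.3  251.8] yaw [180.  -0. 158.] F [-0.2  0.4  0.8] w 90.9 gf 0.0 t 32.02
(544.5, 216, 240) ->cm [ 7.02 35.06  1.18]
(544.5, 216, 158) ->cm [ 7.02 35.06  9.38]
```

View pics/w6.png

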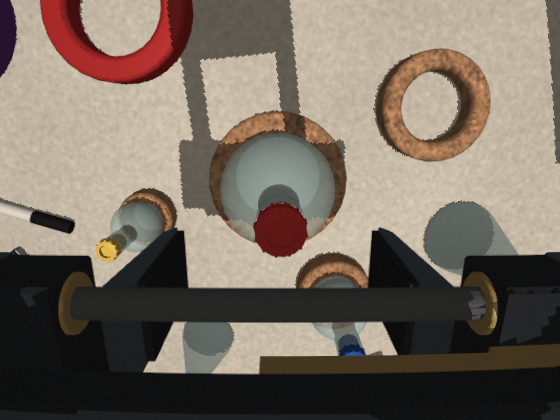

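The 500 ml flask is seated, with its stopper at (281,230) over the ring at (278,178). Next is the 250 ml flask.

Request:
step_arm(
  plan=[
    [[0.2, 1, 0, 0, 1], [0.6, 3, 0, 0, 1], [1.2, 6, 0, 0, 1], [2, 10, 0, 0, 1], [2.8, 14, 0, 0, 1], [3.6, 18, 0, 0, 1], [4.4, 22, 0, 0, 1], [5.2, 26, 0, 0, 1], [6, 30, 0, 0, 1], [6.6, 33, 0, 0, 1], [6.9, 34.6, 0, 0, 1], [7, 35, 0.5, 0, 1], [7, 35, 2, 0, 1], [7, 35, 4.5, 0, 1], [7, 35, 6.5, 0, 1], [7, 35, 6.5, 0, 1], [7, 35, 6.5, 0, 1]],
  ],
)

```text
time_s: 34.2
ee_pos: [544.9, 214.7, 187.4]
ee_rot: [180.0, 0.0, 157.9]
force: [0.1, -0.4, -0.5]
gripper_width: 91.5
gripper_force: 0.0
```

```bash
python3 -c "
from h import *
go((544.5,216,158))"
```

```text
at [544.9 214.7 187.4] yaw [180.    0.  157.9] F [ 0.1 -0.4 -0.5] w 91.5 gf 0.0 t 34.2
(544.5, 216, 158) ->cm [0.09 0.1  2.94]
```

Request:
step_arm(
  plan=[
    [[0.1, 0.1, 1, 0, 1], [0.1, 0.1, 2.3, 0, 1], [0.1, 0.1, 2.9, 0, 1], [0.1, 0.1, 2.9, 0, 0.6], [0.1, 0.1, 2.9, 0, 0.4], [0.1, 0.1, 2.9, 0, 0.3], [0.1, 0.1, 2.9, 0, 0], [0.1, 0.1, 2.9, 0, 0], [0.1, 0.1, 2.9, 0, 0], [0.1, 0.1, 2.9, 0, 0], [0.1, 0.1, 2.9, 0, 0], [0.1, 0.1, 2.6, 0, 0], [0.1, 0.1, 2, 0, 0], [0.1, 0.1, 1, 0, 0], [0.1, 0.1, 1, 0, 0]],
  ],
  newtons=35,
)

```text
time_s: 36.08
ee_pos: [544.8, 216.9, 178.2]
ee_rot: [179.9, 0.1, 158.0]
force: [0.5, -0.2, -0.7]
gripper_width: 28.0
gripper_force: 34.9
```

```bash
python3 -c "
from h import *
go((544,216,235),(467.5,39.5,235),(467.5,39.5,138.5))"
```

```text
at [544.8 216.9 178.2] yaw [1.799e+02 1.000e-01 1.580e+02] F [ 0.5 -0.2 -0.7] w 28.0 gf 34.9 t 36.08
(544, 216, 235) ->cm [ 0.04 -0.11 -5.68]
(467.5, 39.5, 235) ->cm [  0.51 -19.34  -5.68]
(467.5, 39.5, 138.5) ->cm [  0.51 -19.34   3.97]
```

Request:
step_arm(
  plan=[
    [[0, 0, -1.2, 0, 0], [0, 0, -3, 0, 0], [0, 0, -5, 0, 0], [0, -0.8, -5.7, 0, 0], [0.1, -2.3, -5.7, 0, 0], [0.2, -5, -5.7, 0, 0], [0.2, -8, -5.7, 0, 0], [0.3, -11, -5.7, 0, 0], [0.4, -14, -5.7, 0, 0], [0.5, -16.8, -5.7, 0, 0], [0.5, -18.6, -5.7, 0, 0], [0.5, -19.3, -5.2, 0, 0], [0.5, -19.3, -3.5, 0, 0], [0.5, -19.3, -1, 0, 0], [0.5, -19.3, 0.5, 0, 0], [0.5, -19.3, 0.8, 0, 0], [0.5, -19.3, 0.8, 0, 0]],
  ],
)

```text
time_s: 38.2
ee_pos: [467.3, 39.8, 169.0]
ee_rot: [180.0, 0.0, 158.0]
force: [0.5, -0.0, -2.1]
gripper_width: 27.7
gripper_force: 34.9
```

```bash
python3 - <<'E'
from h import *
go((467.5,39.5,138.5))
cv2.imwrite("pics/w7.png",grab_frame("wrist"))
E
```

```text
at [467.3  39.8 169. ] yaw [180.   0. 158.] F [ 0.5 -0.  -2.1] w 27.7 gf 34.9 t 38.2
(467.5, 39.5, 138.5) ->cm [-0.03 -0.02  3.05]
```

View pics/w7.png

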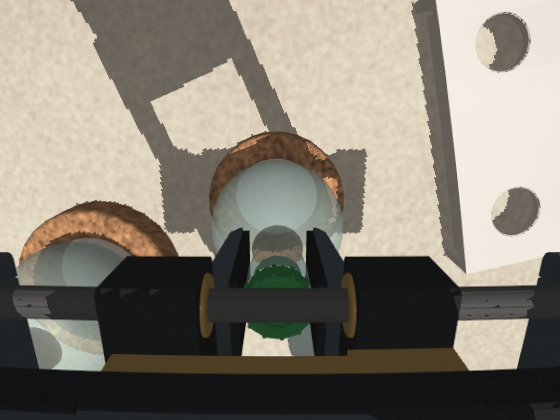

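The 250 ml flask (277,210) is centred over its ring (277,190). I'll lower it.

Request:
step_arm(
  plan=[
    [[0, 0, 0.8, 0, 0], [0, 0, 1.7, 0, 0], [0, 0, 2.4, 0, 0], [0, 0, 2.7, 0, 0], [0, 0, 2.9, 0, 0], [0, 0, 3, 0, 0], [0, 0, 3, 0, 0]],
  ],
)

```text
time_s: 39.12
ee_pos: [467.3, 39.5, 139.4]
ee_rot: [180.0, 0.0, 158.0]
force: [-0.4, -0.9, 1.9]
gripper_width: 27.4
gripper_force: 35.0
```

Request:
step_arm(
  plan=[
    [[0, 0, 0.1, 0, 0], [0, 0, 0.2, 0, 0], [0, 0, 0.2, 0, 0], [0, 0, 0.1, 0, 0.35], [0, 0, 0.1, 0, 0.45], [0, 0, 0, 0, 0.7], [0, 0, 0, 0, 1], [0, 0, 0, 0, 1], [0, 0, -0.5, 0, 1], [0, 0, -2, 0, 1], [0, 0, -5, 0, 1], [0, 0, -8.5, 0, 1], [0, 0, -11, 0, 1], [0, 0, -12, 0, 1], [4, 4, -13, 0, 1], [8, 8, -13, 0, 1], [12, 12, -13, 0, 1], [15, 15, -13, 0, 1], [16, 16, -13, 0, 1], [16, 16, -13, 0, 1]],
  ],
)

```text
time_s: 41.62
ee_pos: [378.6, 247.9, 268.5]
ee_rot: [-179.9, -0.0, 158.0]
force: [0.4, -0.5, 0.3]
gripper_width: 91.3
gripper_force: 0.0
```

```bash
python3 - <<'E'
from h import *
go((0,0,0))
im=grab_frame("top");cv2.imwrite("pics/top1.png",cv2.resize(im[90:230,200:400],None,fx=4,fy=4))
im2=grab_frame("scene");cv2.imwrite("pics/s1.png",cv2.resize(im2[140:350,200:400],None,fx=2.8,fy=2.8))
E
```

```text
at [378.6 247.9 268.5] yaw [-179.9   -0.   158. ] F [ 0.4 -0.5  0.3] w 91.3 gf 0.0 t 41.62
(0, 0, 0) ->cm [ 25.84 -37.15  26.85]
```

View pics/top1.png

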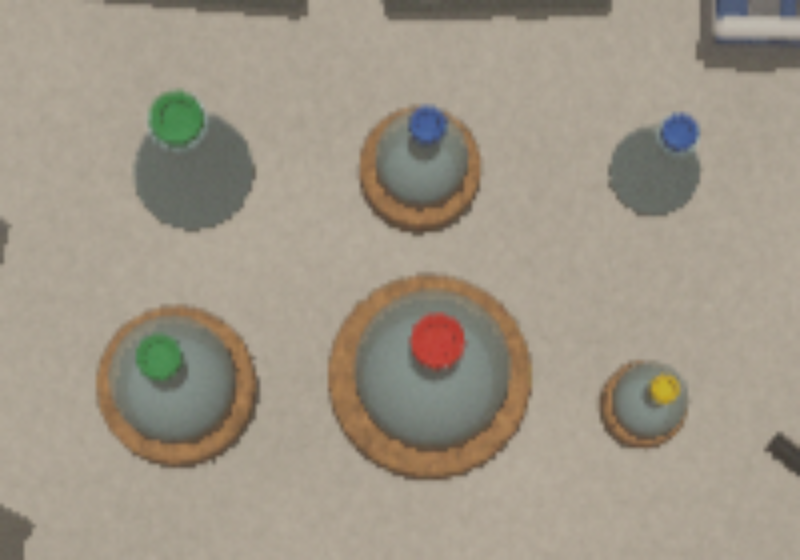

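View pics/s1.png

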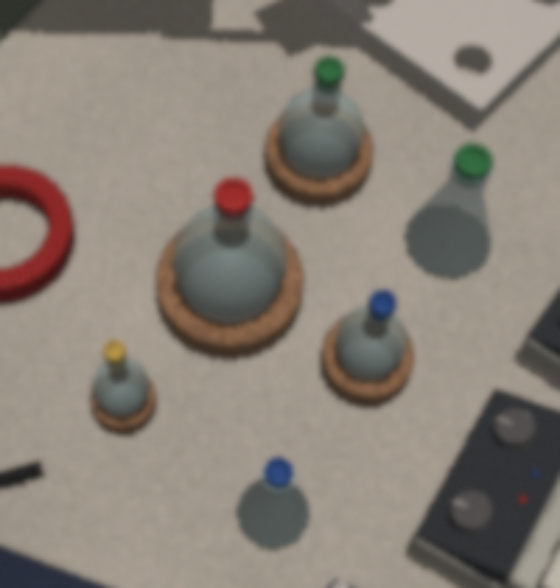

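All four flasks sit upright in their own rings. In the top crop, green is at (160,358), red at (438,342), blue at (428,125) and yellow at (666,389), and both conical flasks are unmoved. I'll run one numeric check and then hand in.

```bash
python3 - <<'E'
from h import *
T={50:((666,389),(115,352)),100:((428,125),(382,305)),250:((160,358),(329,71)),500:((438,342),(233,197))}
R={50:(464,-284,44.9+66),100:(624.5,-124.5,53.2+76),250:(467.5,39.5,58+95),500:(478.5,-135,66.5+108)}
ok=True
for k,(a,b) in T.items():
    x,e=tri([ray(cam("top"),(a[0]/4+199.6,a[1]/4+89.6)),ray(cam("scene"),(b[0]/2.8+199.7,b[1]/2.8+139.7))])
    d=x-R[k];print(k,d.round(1),round(e,1));ok&=np.linalg.norm(d)<9
if ok: print(job_done())
E
```

```text
50 [-1.4  0.5  0.5] 0.3
100 [ 2.2 -1.5 -1.9] 1.0
250 [ 0.1 -0.7 -0.7] 0.5
500 [ 0.7  1.2 -0.4] 0.7
the job is handed in; nothing more can be done
None
```

All four round-bottomed flasks are seated upright on their own cork rings, and the job is handed in: the final camera check put every stopper within about 3.5 mm of its expected seated position, both conical flasks look unmoved, and it took about 42 s of the 128 s allowed (no verdict was returned).

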